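Release the latched key on the control box

ROBOT

A 6-joint arm with a two-finger parallel gripper is mounted at the origin on the work surface; the furniture and walls round the work are solid. World frame = base frame: x ahead of the robot, y to its left, z up, the work surface at z = 0. Lengths are in mm, angles in rad, forces in N, time in s.
With the tool pointing down it reaches from about 350 to 875 mm from the base axis. Payload 4.2 kg.
Tool frame: the origin (TCP) lies midway between the tips of the shut fingers; the grasp point (between the pads) lies grasp_offset behind it (grasp_offset is the distance from the TCP to the grasp point, in mm); y points along the fingers, x is the direction in which the jaws open and shut, and the axes are right-handed (so a half turn about y gives the same grasp; the last joint's range is limited). The gripper opens to 85 mm and grips with 20 to 120 N. Pads are 22 mm wide; open, the fingers measure 114 mm over their backs; the gripper's body (76 mm by 85 mm) begins 54 mm behind the grasp point. The pads swing forward as they close: fully open they stand 13 mm farther back than shut.
Start: joints at [-0.895, 0.385, 0.008, 0, -1.194, -0.259], TCP at [253.035, -571.465, 231.312] pointing down, gripper open.
Joint ranges: [-3.14, 3.14], [-1.21, 2.06], [-1.07, 1.41], [-3.16, 2.05], [-2.99, -0.16], [-3.1, 3.1]. Speed limits (rad/s): [2.79, 2.79, 3.14, 3.14, 3.14, 3.14].

INTERFACE

Orientations are given as [roll, pitch, yaw] about the fixed x, y, z axes, in that order (R = Rz(yaw) Ry(pitch) Rx(roll)).
In Python, from station import * gives the robot as it stands.
- The arm moves only by the tool move_arm, never from a script. Its argument "deltas" is one flat list of numbers, 5 for each row, row after row: the shift along the tool's x, y, z each as a share of 500 mm, from -1 to 1, then the turn about the tool's y as a share of 2 rad, from -1 to 1, then the gripper's target within -1 to 1 (fully open at 1, half-way at 0, shut at -1). In form: [x, y, z, yaw, jaw, x, y, z, yaw, jaw, ...]. A call has 1 to 8 rows; each row is the pose to reach, as a shift and turn from the pose measured when the call began, along the tool's axes at that moment; what a row does not reach only later rows make up. A row lasts 1/8 s, in which the tool goes at most 62.5 mm and 10.7 degrees, less where a joint would pass 70% of its speed; a pose out of reach is approached as far as the arm can. A call with a number of a shift or a turn outside -1 to 1 is refused whole. A call with a gripper value outside its range is refused whole. The fingers move at their own pace and stop on an object; the grip force is fixed at half the most. Time passes only in rows, so rows that repeat a pose let the fingers close. It gives the time, the measured TCP pose, the force and the opening at its end, in the units of the state.
- observe(): the state, without advancing time (a new reading comes with each control period).
- read_camera(name): name is "scene" or "top" or "wrist"; returns a dict with "color" (420x560x3 uint8, red, green, blue), "z_map" (420x560 float32, mm along the optical axis (not along the pixel's ray), 0 where there is no reading), "mtx" (3x3 intrinsics, pixels), "extrinsics" (4x4, takes a point from camera to world coordinates). Camera axes: x right, y up, looking along -z (the intrinsics and any distortion apply to the point x, -y, -z); pixel columns grow to the right and rows downward; lengths in mm; the calibration is good to about 2 mm. A picture is of the moment at which its call begins.
- sign_off(): hands the job in, once; it reports no verdict.
The state is a dict: "time_s": time; "q": joint angles; "qd": joint speeds; "effort": joint torques, N m; "tool_pos": TCP position; "tcp_rot": TCP orientation; "ft_force": force on the tool from outside, world axes, zero at the start; "torque": the same for the moment, N m; "grip_width": opening from 0.0 (shut) to 1.0 (fully open).
Only numpy, scipy, OpenCV 4.12 (cv2) and the standard library are available. Lean on these libraries where they do the work, as an engineer would, in place of code of your own. Each camera call takes 0.05 s, during which the arm holds its last target. There are 200 camera calls.

TASK

One of the four identical keys on the bench control box has been left latched down. With the fingertips tap the keys lightly one after another, from the leftmost to the rightmost as seen from the robot, without pushing any key that is up half way down; then press the one that does not give fully down and let it go, so that it springs up level with the others. Grasp nothing, and leave the loose parts on and around the box where they are.

Things in the scene. Friction and masses are not known exactly. Their poses are not given: they have to be found in the camera images.
- control_box: Fixed grey box, 150 (x) by 250 (y) by 60 mm high, with a 290 mm long foot flange. Origin: centre of its underside on the bench; x points roughly away from the robot, y along the row to the robot's left, z up. The keys stand in its flat top in one row at x = -20, y = +69, +23, -23, -69 mm; which unit is where changes. Two loose plungers stand on the top behind them, near x = +50 mm.
- key_unit_a: One of four identical key units (collar and black key), fixed in the box. Origin: on the box's top, 60 mm above the bench, under the middle of its key; axes as the box's.
- key_a_top (a point): Centre of that unit's flat black key top, 34 mm (box x) by 30 mm (box y); moves with the key. 22 mm above the box's top when the key is up, 16 mm when latched.
- key_a (a joint): How far that key is down, in m: 0 up, 0.006 latched, 0.011 bottom stop. Up, it sinks softly (2.3 N to start, 0.9 N more per mm) and springs back. Latched, it gives only above 4 N; pushed 5 mm further to the stop (up to 8 N on the way, 12 N at the stop is ample) it unlatches, and let go it springs up to 0; let go before the stop it returns to 0.006.
- key_unit_b: One of four identical key units (collar and black key), fixed in the box. Origin: on the box's top, 60 mm above the bench, under the middle of its key; axes as the box's.
- key_b_top (a point): Centre of that unit's flat black key top, 34 mm (box x) by 30 mm (box y); moves with the key. 22 mm above the box's top when the key is up, 16 mm when latched.
- key_b (a joint): How far that key is down, in m: 0 up, 0.006 latched, 0.011 bottom stop. Up, it sinks softly (2.3 N to start, 0.9 N more per mm) and springs back. Latched, it gives only above 4 N; pushed 5 mm further to the stop (up to 8 N on the way, 12 N at the stop is ample) it unlatches, and let go it springs up to 0; let go before the stop it returns to 0.006.
- key_unit_c: One of four identical key units (collar and black key), fixed in the box. Origin: on the box's top, 60 mm above the bench, under the middle of its key; axes as the box's.
- key_c_top (a point): Centre of that unit's flat black key top, 34 mm (box x) by 30 mm (box y); moves with the key. 22 mm above the box's top when the key is up, 16 mm when latched.
- key_c (a joint): How far that key is down, in m: 0 up, 0.006 latched, 0.011 bottom stop. Up, it sinks softly (2.3 N to start, 0.9 N more per mm) and springs back. Latched, it gives only above 4 N; pushed 5 mm further to the stop (up to 8 N on the way, 12 N at the stop is ample) it unlatches, and let go it springs up to 0; let go before the stop it returns to 0.006.
- key_unit_d: One of four identical key units (collar and black key), fixed in the box. Origin: on the box's top, 60 mm above the bench, under the middle of its key; axes as the box's.
- key_d_top (a point): Centre of that unit's flat black key top, 34 mm (box x) by 30 mm (box y); moves with the key. 22 mm above the box's top when the key is up, 16 mm when latched.
- key_d (a joint): How far that key is down, in m: 0 up, 0.006 latched, 0.011 bottom stop. Up, it sinks softly (2.3 N to start, 0.9 N more per mm) and springs back. Latched, it gives only above 4 N; pushed 5 mm further to the stop (up to 8 N on the way, 12 N at the stop is ample) it unlatches, and let go it springs up to 0; let go before the stop it returns to 0.006.
- plunger_0: Loose steel spring plunger, 16 mm across, 37 mm high, standing on the box's top behind the keys; bystander. Origin: centre of its underside.
- plunger_1: A second such plunger; bystander.
- star_knob_0: Loose black star knob with its stud upright, 37 mm across, 54 mm high, on the bench in front of the box; bystander. Origin: centre of its underside.
- carriage_0: Loose rail carriage, 27 by 45 by 14 mm, on the bench in front of the box; bystander. Origin: centre of its underside.
- spare_pin_0: Loose steel pin, 12 mm thick, 120 mm long, lying on the bench left of the box; bystander. Origin: centre of its underside.
- plunger_2: A third such plunger, standing on the bench in front of the box, at the right; bystander.

How it is judged (in metres and radians):
On the way, in this order (a step that is already met when the one before it is completed fails the run):
1. the first (leftmost) key is tapped (((contact force between the fingers and key_unit_a above 0.4 N and y of key_unit_a in the frame of control_box between 0.054 and 0.084 m) or (contact force between the fingers and key_unit_b above 0.4 N and y of key_unit_b in the frame of control_box between 0.054 and 0.084 m) or (contact force between the fingers and key_unit_c above 0.4 N and y of key_unit_c in the frame of control_box between 0.054 and 0.084 m) or (contact force between the fingers and key_unit_d above 0.4 N and y of key_unit_d in the frame of control_box between 0.054 and 0.084 m))), for 0.02 s.
2. the second key is tapped (((contact force between the fingers and key_unit_a above 0.4 N and y of key_unit_a in the frame of control_box between 0.008 and 0.038 m) or (contact force between the fingers and key_unit_b above 0.4 N and y of key_unit_b in the frame of control_box between 0.008 and 0.038 m) or (contact force between the fingers and key_unit_c above 0.4 N and y of key_unit_c in the frame of control_box between 0.008 and 0.038 m) or (contact force between the fingers and key_unit_d above 0.4 N and y of key_unit_d in the frame of control_box between 0.008 and 0.038 m))), for 0.02 s.
3. the third key is tapped (((contact force between the fingers and key_unit_a above 0.4 N and y of key_unit_a in the frame of control_box between -0.038 and -0.008 m) or (contact force between the fingers and key_unit_b above 0.4 N and y of key_unit_b in the frame of control_box between -0.038 and -0.008 m) or (contact force between the fingers and key_unit_c above 0.4 N and y of key_unit_c in the frame of control_box between -0.038 and -0.008 m) or (contact force between the fingers and key_unit_d above 0.4 N and y of key_unit_d in the frame of control_box between -0.038 and -0.008 m))), for 0.02 s.
4. the fourth (rightmost) key is tapped (((contact force between the fingers and key_unit_a above 0.4 N and y of key_unit_a in the frame of control_box between -0.084 and -0.054 m) or (contact force between the fingers and key_unit_b above 0.4 N and y of key_unit_b in the frame of control_box between -0.084 and -0.054 m) or (contact force between the fingers and key_unit_c above 0.4 N and y of key_unit_c in the frame of control_box between -0.084 and -0.054 m) or (contact force between the fingers and key_unit_d above 0.4 N and y of key_unit_d in the frame of control_box between -0.084 and -0.054 m))), for 0.02 s.
5. the latched key is pressed on down (value of joint any of key_a, key_b, key_c, key_d above 0.009 m).
6. it has sprung up, so that all four keys are up (value of joint each of key_a, key_b, key_c, key_d below 0.0015 m), for 0.2 s.
At the end, for the whole second after the job is handed in: All four keys are up (each within 1.5 mm of its top position), and every loose part is within 15 mm of where it started (all of step 6 and distance of each of plunger_0, plunger_1, star_knob_0, carriage_0, spare_pin_0, plunger_2 from where it was at the start of the episode below 0.015 m); the robot touches nothing.
It fails at once if a key that was up is pushed down half way (more than 6 mm, about 8 N) ((value of joint key_a above 0.006 m and distance of key_a_top from where it was at the start of the episode above 0.006 m) or (value of joint key_b above 0.006 m and distance of key_b_top from where it was at the start of the episode above 0.006 m) or (value of joint key_c above 0.006 m and distance of key_c_top from where it was at the start of the episode above 0.006 m) or (value of joint key_d above 0.006 m and distance of key_d_top from where it was at the start of the episode above 0.006 m)).
It fails at once if a loose part is lifted, carried or pushed away by more than 15 mm (distance of any of plunger_0, plunger_1, star_knob_0, carriage_0, spare_pin_0, plunger_2 from where it was at the start of the episode above 0.015 m).
It also fails if it takes over 42 s, if anything falls off the work surface, if the arm or the gripper's body presses on something with over 40 N, if the wrist force passes 120 N, or if a joint passes its speed limit or range.

## Working session

There is one attempt and no reset: what is moved stays moved. The work goes in short steps, Python scripts to look and compute and a tool call to move; the robot and the scene stay as the last step left them, time stands still between calls to the robot, and variables do not carry over. Pictures are saved under pics/ and viewed, about 8 in all and at most 12, crops included, and the job is handed in when it is done.

Besides the shell and the picture viewer there is one more tool, called after "Emit:" as a command line: name --argument value ..., lists and objects as JSON in quotes. move_arm: Moves the arm, as the interface text tells. Its arguments: {"type":"object","properties":{"deltas":{"type":"array","items":{"type":"number"}}},"required":["deltas"]}

```bash
mkdir -p pics; cat > h.py <<'E'
from station import *
import numpy as np, cv2
from scipy.spatial.transform import Rotation as R
def world(c,u,v):
    z=c["z_map"][int(v),int(u)]; K=c["mtx"]
    p=np.array([(u-K[0,2])/K[0,0]*z,-(v-K[1,2])/K[1,1]*z,-z,1]); return (c["extrinsics"]@p)[:3]
def cloud(c):
    K=c["mtx"]; z=c["z_map"]; v,u=np.indices(z.shape)
    p=np.stack([(u-K[0,2])/K[0,0]*z,-(v-K[1,2])/K[1,1]*z,-z,np.ones_like(z)],-1)
    return (p@c["extrinsics"].T)[...,:3]
E
python3 - <<'E'
from h import *
s=observe();print({k:np.round(v,3).tolist() for k,v in s.items()})
ims=[]
for n in("top","scene"):
    c=read_camera(n); np.savez(n,**c); cv2.imwrite(f"pics/{n}.png",c["color"][...,::-1]); print(n,c["extrinsics"].round(2).tolist(),c["mtx"].round(1).tolist())
print(R.from_euler('xyz',s['tcp_rot']).as_matrix().round(3))
E
```

```text
{'time_s': 0.0, 'q': [-0.895, 0.386, 0.007, -0.001, -1.194, -0.259], 'qd': [0.0, 0.0, 0.002, 0.002, -0.001, -0.0], 'effort': [-0.001, -39.229, 18.84, 4.186, -0.005, -0.0], 'tool_pos': [252.794, -570.931, 230.195], 'tcp_rot': [-1.571, -0.002, 1.987], 'ft_force': [-0.093, 0.299, -0.243], 'torque': [0.013, -0.032, 0.032], 'grip_width': 1.0}
top [[-0.01, 0.99, -0.14, 327.93], [-1.0, -0.01, 0.02, 309.5], [0.02, 0.14, 0.99, 940.76], [0.0, 0.0, 0.0, 1.0]] [[442.8, 0.0, 284.3], [0.0, 442.8, 209.2], [0.0, 0.0, 1.0]]
scene [[-0.64, 0.49, -0.59, -73.52], [-0.77, -0.4, 0.5, 750.01], [0.01, 0.77, 0.64, 693.02], [0.0, 0.0, 0.0, 1.0]] [[490.3, 0.0, 278.8], [0.0, 490.3, 203.1], [0.0, 0.0, 1.0]]
[[-0.405 -0.001 -0.914]
 [ 0.914  0.002 -0.405]
 [ 0.002 -1.     0.   ]]
```

View pics/top.png

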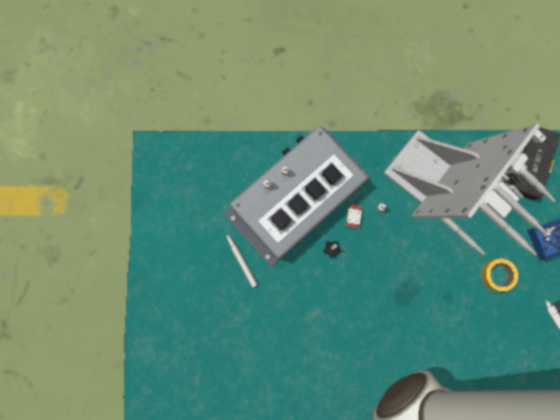

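View pics/scene.png

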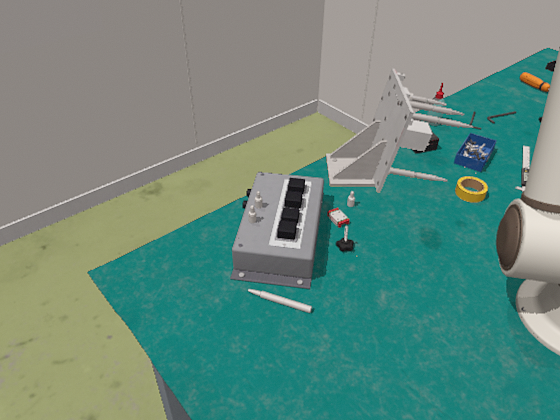

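The top view shows the key row at pixels (280,218), (298,203), (315,188) and (333,174), with the plungers at (268,184) and (287,170). A tall bracket stands to the right near (440,180). The scene view agrees with this. Next I'll measure positions.

```bash
python3 - <<'E'
from h import *
for n,pts in(("top",[(280,218),(298,203),(315,188),(333,174),(268,184),(287,170),(333,248),(382,207),(354,216)]),("scene",[(287,229),(290,215),(293,199),(296,185)])):
    c=dict(np.load(n+".npz")); 
    for p in pts: print(n,p,world(c,*p).round(0))
c=dict(np.load("top.npz"));P=cloud(c)
# bracket extents
m=(P[...,2]>90)&(P[...,1]<50)&(P[...,0]>350)
q=P[m]; print("tall",len(q),q.min(0),q.max(0))
# dark keys via colour
col=c["color"].astype(int).sum(-1); k=((col<120)&(P[...,2]>65)&(P[...,2]<100)).astype(np.uint8)
n,l,s,ce=cv2.connectedComponentsWithStats(k)
for i in range(1,n):
    if s[i,4]>60:
        q=P[l==i]; print(ce[i].round(1),s[i,4],np.median(q,0).round(1),q.mean(0).round(1))
# box top rect
b=((abs(P[...,2]-60)<6)&(P[...,1]>0)&(P[...,0]>300)).astype(np.uint8)
q=P[...,:2][b>0].astype(np.float32); print(cv2.minAreaRect(q))
E
```

```text
top (280, 218) [436. 299.  83.]
top (298, 203) [466. 263.  75.]
top (315, 188) [495. 229.  82.]
top (333, 174) [523. 193.  83.]
top (268, 184) [502. 322.  87.]
top (287, 170) [532. 284.  82.]
top (333, 248) [379. 191.  36.]
top (382, 207) [463.  85.  31.]
top (354, 216) [447. 141.  13.]
scene (287, 229) [428. 303.  78.]
scene (290, 215) [457. 270.  75.]
scene (293, 199) [485. 238.  81.]
scene (296, 185) [515. 204.  81.]
tall 6305 [ 355.3788207  -194.92481865   90.00182981] [594.12414696   8.93943841 222.13873552]
((469.67352294921875, 186.76763916015625), (282.5280456542969, 325.76837158203125), 41.26247787475586)
```

Emit:
move_arm --deltas '[0,-0.12,0,0,-1,0.05,-0.24,-0.05,0,-1,0.15,-0.24,-0.14,0,-1,0.25,-0.24,-0.23,0,-1,0.35,-0.24,-0.32,0,-1,0.44,-0.24,-0.41,0,-1,0.53,-0.24,-0.49,0,-1,0.62,-0.24,-0.57,0,-1]'

```text
time_s: 1.1
tool_pos: [383.6, -184.4, 350.7]
tcp_rot: [-1.571, -0.002, 1.987]
ft_force: [1.5, -0.1, 0.6]
grip_width: 0.002
```

Emit:
move_arm --deltas '[0.1,0,-0.06,-0.03,-1,0.2,0,-0.12,-0.06,-1,0.31,0,-0.18,-0.1,-1,0.41,0,-0.24,-0.135,-1,0.52,0,-0.3,-0.135,-1,0.63,0.04,-0.36,-0.135,-1,0.74,0.1,-0.43,-0.135,-1,0.84,0.2,-0.487,-0.135,-1]'

```text
time_s: 2.1
tool_pos: [434.3, 280.8, 267.5]
tcp_rot: [-1.574, -0.002, 2.258]
ft_force: [0.4, 0.7, 0.7]
grip_width: -0.0
```

```bash
python3 - <<'E'
from h import *
s=observe();print(s['tool_pos'],s['tcp_rot'],s['ft_force'])
c=read_camera("wrist"); np.savez("wrist",**c); cv2.imwrite("pics/wrist.png",c["color"][...,::-1])
P=cloud(c)
col=c["color"].astype(int).sum(-1); print(np.percentile(col,[1,5,20,50]))
k=((col<150)&(P[...,2]>65)&(P[...,2]<100)).astype(np.uint8)
k=cv2.morphologyEx(k,cv2.MORPH_OPEN,np.ones((3,3)))
n,l,st,ce=cv2.connectedComponentsWithStats(k)
for i in range(1,n):
    if st[i,4]>100:
        q=P[l==i]; print(ce[i].round(1),st[i],np.median(q,0).round(1))
E
```

```text
[434.28551225 280.80113542 267.51316403] [-1.57388186 -0.00234194  2.25841069] [0.44145714 0.72646871 0.65335062]
[ 98. 110. 151. 351.]
[184.4 199.5] [176 189  13  26 142] [511.7 200.5  77.1]
```

View pics/wrist.png

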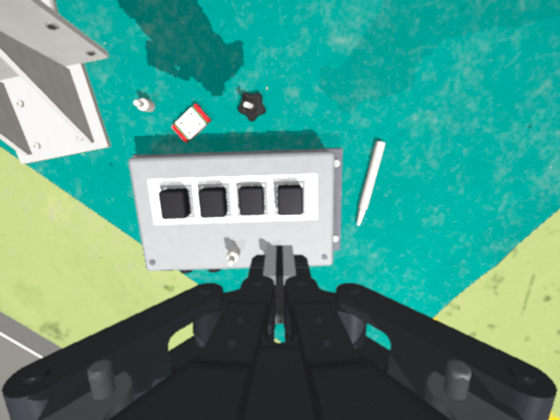

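The wrist view shows the keys at (290,200), (251,201), (213,202) and (175,203), leftmost key first. Plunger tops are at (233,258) and, behind the fingers, about (268,248). Next I'll refine key centres and heights from depth.

```bash
python3 - <<'E'
from h import *
c=dict(np.load("wrist.npz"));P=cloud(c);pts=[]
for u,v in[(290,200),(251,201),(213,202),(175,203)]:
    w=np.s_[v-22:v+23,u-20:u+21]; q=P[w].reshape(-1,3); d=c["color"][w].astype(int).sum(-1).ravel()
    z0=np.median(P[v-6:v+7,u-6:u+7,2]); m=abs(q[:,2]-z0)<3.5; q=q[m&(d<250)]
    r=cv2.minAreaRect(q[:,:2].astype(np.float32)); pts.append(r[0]); print(len(q),r,q.mean(0).round(1),z0)
pts=np.array(pts); print(np.diff(pts,axis=0), np.degrees(np.arctan2(*( (pts[0]-pts[3])*[-1,1]))))
print("plate",[world(c,*p).round(1) for p in((160,240),(310,235),(233,262),(233,258))])
s=observe();M=R.from_euler('xyz',s['tcp_rot']).as_matrix();print(M.round(3))
f=np.polyfit([1.5,.5,-.5,-1.5],pts,1);print(f)
for k in(1.5,.5,-.5,-1.5):
    t=np.r_[f[0]*k+f[1],110]; print(t.round(1),(M.T@(t-s['tool_pos'])/500).round(4))
E
```

```text
429 ((434.116943359375, 295.49578857421875), (30.751911163330078, 26.8866024017334), 40.4168815612793) [432.8 291.3  82.2] 82.46253489198108
605 ((463.8569641113281, 261.3771057128906), (31.33597183227539, 28.46444320678711), 39.14703369140625) [463.5 261.1  76.5] 76.67538511453353
641 ((493.5902404785156, 227.9944610595703), (31.28704833984375, 28.467771530151367), 41.170982360839844) [493.1 227.8  82.2] 82.41106069012136
639 ((523.8028564453125, 193.59913635253906), (31.547489166259766, 27.57990837097168), 42.227378845214844) [523.1 193.6  82.2] 82.40393733002702
[[ 29.74002075 -34.11868286]
 [ 29.73327637 -33.38264465]
 [ 30.21261597 -34.39532471]] 41.353119303951665
plate [array([583. , 204.5,  59.7]), array([455.5, 348.7,  60.6]), array([530.8, 289.3,  97. ]), array([530. , 287.3,  89.9])]
[[-0.636 -0.008 -0.772]
 [ 0.772 -0.002 -0.636]
 [ 0.004 -1.     0.008]]
[[-29.87910156  33.90726013]
 [478.8417511  244.61662292]]
[434.  295.5 110. ] [ 0.016   0.3    -0.0201]
[463.9 261.6 110. ] [-0.0744  0.2997 -0.0231]
[493.8 227.7 110. ] [-0.1647  0.2993 -0.0261]
[523.7 193.8 110. ] [-0.255   0.299  -0.0292]
```

Emit:
move_arm --deltas '[0.016,0.1,-0.02,-0.007,-1,0.016,0.2,-0.02,-0.012,-1,0.016,0.29,-0.02,-0.012,-1,0.016,0.335,-0.02,-0.012,-1,0.016,0.345,-0.02,-0.012,-1,0.016,0.345,-0.02,-0.012,-1,0.016,0.345,-0.02,-0.012,-1]'

```text
time_s: 3.02
tool_pos: [434.4, 296.0, 88.8]
tcp_rot: [-1.566, -0.004, 2.284]
ft_force: [0.1, 0.0, 0.3]
grip_width: -0.0
```

```bash
python3 - <<'E'
from h import *
s=observe();print(s['tool_pos'].round(2) if hasattr(s['tool_pos'],'round') else s['tool_pos'],s['tcp_rot'],s['ft_force'],s['qd'])
M=R.from_euler('xyz',s['tcp_rot']).as_matrix();print(M.round(3))
for t in((434,295.5,95),(463.9,261.6,95),(493.8,227.7,95),(523.7,193.8,95)): print((M.T@(np.array(t)-s['tool_pos'])/500).round(4))
c=read_camera("scene"); cv2.imwrite("pics/s2.png",cv2.resize(c["color"][130:310,180:380,::-1],None,fx=4,fy=3.3))
E
```

```text
[434.41 296.05  88.8 ] [-1.5659385  -0.00403427  2.28372937] [0.08170581 0.04836178 0.32313963] [ 0.00087019 -0.00340903 -0.00221235 -0.00170117  0.00026138 -0.00015972]
[[-0.654 -0.006 -0.756]
 [ 0.756 -0.    -0.654]
 [ 0.004 -1.     0.005]]
[-0.0002 -0.0124  0.0014]
[-0.0906 -0.0128  0.0005]
[-0.181  -0.0131 -0.0004]
[-0.2714 -0.0135 -0.0013]
```

View pics/s2.png

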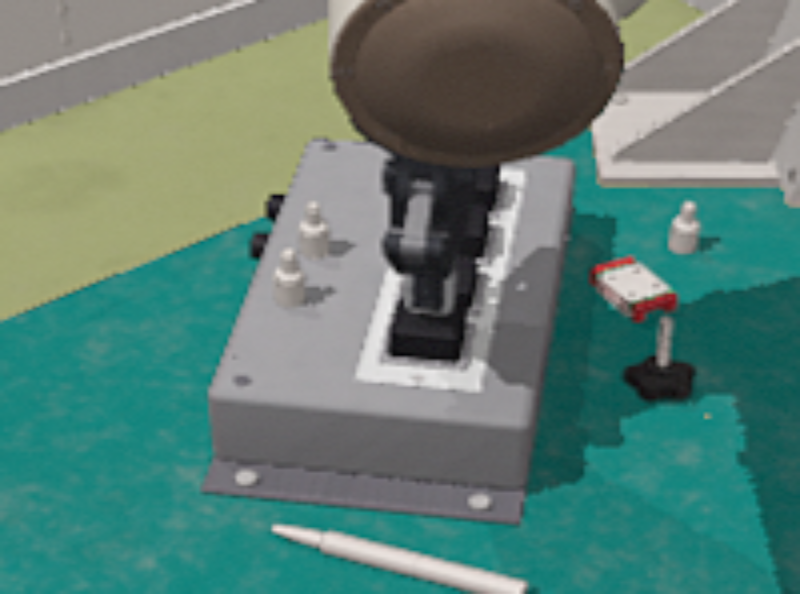

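Emit:
move_arm --deltas '[0,0.006,0.001,0,-1,0,0.01,0.001,0,-1,0,0.013,0.001,0,-1,0,0.013,0.001,0,-1]'

```text
time_s: 3.58
tool_pos: [433.9, 295.6, 82.2]
tcp_rot: [-1.566, -0.004, 2.284]
ft_force: [-0.8, 0.2, -0.5]
grip_width: 0.001
```

Emit:
move_arm --deltas '[0,0.002,0,0,-1,0,0.003,0,0,-1,0,0.003,0,0,-1]'

```text
time_s: 3.95
tool_pos: [434.0, 295.7, 81.0]
tcp_rot: [-1.566, -0.004, 2.284]
ft_force: [-0.9, -0.3, 3.5]
grip_width: 0.001
```

Emit:
move_arm --deltas '[0,-0.02,0,0,-1,-0.045,-0.02,0,0,-1,-0.09,-0.02,-0.001,0,-1,-0.09,-0.01,-0.001,0,-1,-0.09,0,-0.001,0,-1,-0.09,0.006,-0.001,0,-1,-0.09,0.006,-0.001,0,-1]'

```text
time_s: 4.82
tool_pos: [463.4, 262.2, 77.4]
tcp_rot: [-1.565, -0.004, 2.285]
ft_force: [0.5, -0.7, -0.3]
grip_width: 0.002
```

Emit:
move_arm --deltas '[0,0.002,0,0,-1,0,0.0035,0,0,-1,0,0.0035,0,0,-1]'

```text
time_s: 5.2
tool_pos: [463.3, 262.6, 76.2]
tcp_rot: [-1.566, -0.004, 2.285]
ft_force: [-2.7, 1.0, 4.2]
grip_width: -0.004
```

Emit:
move_arm --deltas '[0,-0.03,0,0,-1,-0.045,-0.03,0,0,-1,-0.09,-0.03,-0.001,0,-1,-0.09,-0.02,-0.001,0,-1,-0.09,-0.012,-0.001,0,-1,-0.09,-0.01,-0.001,0,-1,-0.09,-0.01,-0.001,0,-1]'

```text
time_s: 6.08
tool_pos: [493.1, 229.0, 81.3]
tcp_rot: [-1.566, -0.004, 2.286]
ft_force: [-0.1, -2.0, 2.6]
grip_width: 0.004
```

Emit:
move_arm --deltas '[0,0.002,0,0,-1,0,0.002,0,0,-1]'

```text
time_s: 6.32
tool_pos: [493.1, 229.0, 80.6]
tcp_rot: [-1.566, -0.003, 2.286]
ft_force: [1.3, -3.1, 3.8]
grip_width: -0.001
```

Emit:
move_arm --deltas '[0,-0.02,0,0,-1,-0.045,-0.02,0,0,-1,-0.092,-0.02,-0.001,0,-1,-0.092,-0.01,-0.001,0,-1,-0.092,-0.002,-0.001,0,-1,-0.092,0,-0.001,0,-1,-0.092,0,-0.001,0,-1]'

```text
time_s: 7.2
tool_pos: [523.4, 194.8, 80.7]
tcp_rot: [-1.565, -0.003, 2.287]
ft_force: [-1.6, -1.9, 3.8]
grip_width: -0.003
```

Emit:
move_arm --deltas '[0,-0.02,0,0,-1,0.06,-0.02,0,0,-1,0.12,-0.02,0.001,0,-1,0.181,-0.02,0.002,0,-1,0.181,-0.008,0.002,0,-1,0.181,0.004,0.002,0,-1,0.181,0.012,0.002,0,-1,0.181,0.016,0.002,0,-1]'

```text
time_s: 8.2
tool_pos: [463.3, 261.9, 73.3]
tcp_rot: [-1.565, -0.003, 2.286]
ft_force: [-3.7, 1.1, 7.8]
grip_width: -0.001
```

Emit:
move_arm --deltas '[0,0.002,0,0,-1,0,0.004,0,0,-1,0,0.004,0,0,-1]'

```text
time_s: 8.57
tool_pos: [463.4, 261.8, 72.0]
tcp_rot: [-1.565, -0.004, 2.285]
ft_force: [-4.9, 1.6, 7.2]
grip_width: 0.005
```

Emit:
move_arm --deltas '[0,0.003,0,0,-1,0,0.006,0,0,-1,0,0.006,0,0,-1]'

```text
time_s: 8.95
tool_pos: [463.6, 261.8, 71.2]
tcp_rot: [-1.565, -0.004, 2.285]
ft_force: [-8.3, 0.7, 15.6]
grip_width: -0.003
```

Emit:
move_arm --deltas '[0,-0.02,0,0,-1,0,-0.06,0,0,-1,0,-0.15,0,0,-1,0,-0.25,0,0,-1,0,-0.35,0,0,-1,0,-0.4,0,0,-1,0,-0.4,0,0,-1,0,-0.4,0,0,-1]'

```text
time_s: 9.95
tool_pos: [464.6, 261.1, 269.8]
tcp_rot: [-1.563, -0.005, 2.284]
ft_force: [-0.3, -0.1, -0.6]
grip_width: 0.003
```

```bash
python3 - <<'E'
from h import *
s=observe();print(s['time_s'],s['tool_pos'],s['ft_force'])
c=read_camera("wrist"); cv2.imwrite("pics/w2.png",c["color"][...,::-1]); np.savez("w2",**c)
P=cloud(c); K=c["mtx"]; E=np.linalg.inv(c["extrinsics"])
for t in((434,295.5,82),(463.9,261.6,82),(493.8,227.7,82),(523.7,193.8,82)):
    p=E@np.r_[t,1]; u=int(K[0,2]+K[0,0]*p[0]/-p[2]); v=int(K[1,2]-K[1,1]*p[1]/-p[2])
    print(u,v,np.median(P[v-5:v+6,u-5:u+6,2]) if 5<v<415 and 5<u<555 else None)
E
```

```text
9.95 [464.55472894 261.13485228 269.75364418] [-0.33654621 -0.0644159  -0.59687872]
318 193 82.47683031623484
279 193 82.50917000549663
240 194 82.37251468464223
201 194 82.56430675781894
```

View pics/w2.png

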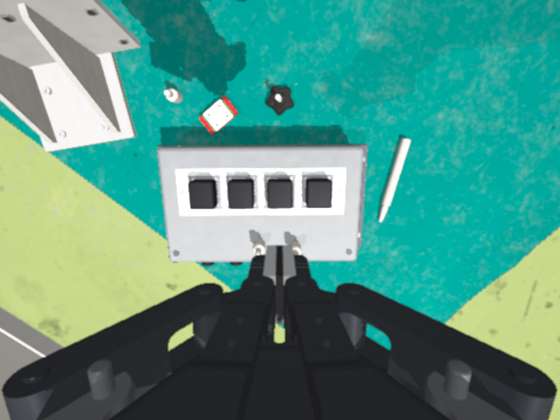

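All four keys, at columns 201–318 and row 193, are level at 82.4–82.6 mm. Both plungers at (258,247) and (297,247) are upright and the loose parts are in place.

```bash
python3 -c "
from station import *
print(sign_off())"
```

```text
the job is handed in; nothing more can be done
None
```

The job is done and handed in. With the shut fingertips I tapped the four keys from left to right, at about 3.5, 4.2, 3.8 and 3.8 N. The second key was the latched one: its top stood at 76.5 mm against 82.3 mm for the others, and at 4.2 N it had not given. I pressed it to its stop at 15.6 N, above the 12 N you call ample, and let it go.

- **Keys:** the last wrist image put all four key tops level at 82.4–82.6 mm.
- **Loose parts:** the same image shows them standing or lying as before. I judged that by eye and did not measure their positions.
- **Arm:** it is clear of everything, with the fingertips at about 270 mm and the wrist force near zero.
- **Time:** the run took about 10 s of the 42 s allowed.

No check failed or disagreed. Handing in reported no verdict.

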